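# Clamp a connector barrel in the length gauge

## Task

Measure the orange connector barrel in the length gauge: slide the red-gripped jaw well open, take the barrel from the blue tray and lower it into the V-groove, letting it settle there before you let go. Then slide the jaw along its track until the barrel is held end to end between jaw and fixed stop with no gap, and let go. Leave everything else where it is.

Things in the scene. Friction and masses are not known exactly. Their poses are not given: they have to be found in the camera images.
- gauge: Length gauge fixed to the bench, left or right, turned up to 0.55 rad. Grey base plate 170 (its x) x 300 (its y) x 12 mm; origin: centre of its underside. An aluminium V-groove runs along its y at x = +35 mm, from y = -130 (fixed stop) to +55 mm: 28 mm wide inside, 33 mm outside, lips 36 mm above the bench, free beside it down to the plate. The jaw's track is parallel to it at x = -45 mm
- jaw (a joint): Sliding jaw: gap in m between fixed stop and jaw face, 0 (shut) to 0.185 (fully open, towards the gauge's +y). Starts 0.02 to 0.09, too narrow for the barrel; 0.120 when closed on it. Some 2.5 N of friction; stays where left. An aluminium jaw plate, 8 mm thick, 46 mm wide, crosses above the groove, top 64 mm above the bench; a dark carriage on the track carries it
- jaw_grip (a point): Centre of the top of the jaw's red upright grip block, 89 mm above the bench. The block is 26 (gauge x) x 22 (gauge y) x 46 mm tall and stands on the 40 x 56 mm carriage, 43 mm above the bench. Its centre is 35 mm behind (+y of) the jaw face; the jaw's arm is 16 mm from its -y side, so take it across the gauge's x
- jaw_face (a point): Centre of the jaw's measuring face, on the axis of a barrel in the groove; the face looks to the gauge's -y
- stop_face (a point): Centre of the face of the dark fixed stop plate (46 mm wide, top 64 mm above the bench) at the groove's -y end, on the axis of a barrel in the groove, 48 mm above the bench; the face looks to the gauge's +y
- tray: Blue fixed open tray, 164 (its x) x 250 (its y) x 36 mm high, walls and floor 4 mm, origin at the centre of its underside. Three barrels lie in it side by side along its x, 70 mm apart, each between two ridges 5 mm high and 29 mm apart. On the other side of the bench from the gauge, turned up to 0.55 rad
- orange_barrel: Orange connector barrel, a cylinder 36 mm in diameter, 120 mm long, about 0.22 kg, with dark end faces and two thin dark bands; may be in any of the tray's three places. Origin at its centre, x along its axis, which lies 22 mm above the bench while in the tray. Either end may face the stop; it slides along the groove when pushed
- black_barrel: Black barrel 36 mm in diameter, 100 mm long, in the tray: leave it. Origin at its centre
- white_barrel: White barrel 36 mm in diameter, 130 mm long, in the tray: leave it. Origin at its centre
- spray_can: Standing spray can with yellow label, 54 mm in diameter, 160 mm tall, between gauge and tray. Origin at the centre of its underside
- carton: Cardboard box 50 x 100 x 65 mm high beyond the gauge, close to its +x edge. Origin at the centre of its underside
- screwdriver: Green-handled screwdriver, 170 mm long, lying on the bench on the gauge's -x side. Origin at its middle
- tape_roll: Yellow tape roll lying flat, 68 mm in diameter, 24 mm high, beyond the tray. Origin at the centre of its underside
- wrench: Wrench, 150 mm long, lying on the bench on the tray's -x side. Origin at its middle
- mug: Blue mug, 76 mm in diameter, 90 mm high, at the back in the middle. Origin at the centre of its underside
There are look-alikes about, which are no part of the job. Of the things shaped like the orange_barrel, the orange one is meant.

How it is judged:
By the outcome, as a careful person would: the job done as asked, in the order asked, and still so for the second after the job is handed in, with the robot touching nothing.
It also fails if it takes over 64 s, if anything falls off the work surface, if the arm or the gripper's body presses on something with over 40 N, if the wrist force passes 120 N, or if a joint passes its speed limit or range.

## Robot

A 6-joint arm with a two-finger parallel gripper is mounted at the origin on the work surface. World frame = base frame: x ahead of the robot, y to its left, z up, the work surface at z = 0. Lengths are in m, angles in degrees, forces in N, time in s.
With the tool pointing down it reaches from about 0.375 to 0.9 m from the base axis. Payload 3.1 kg.
Tool frame: the origin (TCP) lies on the centre line of the jaws, within the pads' length; the fingertips stand 14 mm ahead of it and the grasp point (between the pads) lies 5 mm behind it (bot.tips_ahead is the distance from the TCP to the fingertips, in m); z points along the fingers, y is the line along which they close (so a half turn about z gives the same grasp; the last joint's range is limited). The gripper opens to 87 mm and grips with 3 to 60 N. Pads are 19 mm wide; open, the fingers measure 117 mm over their backs; the gripper's body (75 mm by 190 mm) begins 51 mm behind the grasp point.
Start: joints at [-78.581, 30.224, 82.088, -0, 67.689, -10.227], TCP at [0.231, -0.581, 0.207] pointing down, gripper open.
Joint ranges: [-176.69, 176.69], [-43.24, 126.21], [12.49, 139.97], [-82, 262], [0, 151.66], [-163.58, 163.58]. Speed limits (degrees/s): [159.86, 159.86, 180, 180, 180, 180].

## Interface

Orientations are given as a 3x3 rotation matrix whose columns are the frame's x, y, z axes.
In Python, from rig import bot gives the robot as it stands.
- The arm moves only by the tool play_rows, never from a script. Its argument "moves" is a list that holds one entry, the list of rows, each a list of 6 numbers: the shift along the tool's x, y, z in mm, then the turn, a rotation vector about the tool's x, y, z in rad. A call has 1 to 5 rows; each row shifts and turns the commanded pose from where the row before left it, along the tool's axes as they then stand; what a row does not reach is not made up. A row lasts 1/10 s, in which the tool goes at most 50 mm and 8.59 degrees, less where a joint would pass 70% of its speed; a pose out of reach is approached as far as the arm can. A call with a gripper value outside its range is refused whole. "fingers" is the opening, from -1 (shut) to 1 (fully open), set as the call begins (left out, the last holds). The fingers move at their own pace and stop on an object; the grip force is fixed at half the most. Time passes only in rows, so rows that do not move let the fingers close. It gives the time, the measured TCP pose, the force, the opening and the grip force at its end, in the units of the state.
- bot.read_state(): the state, without advancing time (a new reading comes with each control period).
- bot.capture(name): name is "scene" or "side" or "wrist"; returns a dict with "image" (384x512x3 uint8, blue, green, red), "fx", "fy", "cx", "cy" (pixels), "distortion" ([k1, k2, p1, p2, k3] as OpenCV has them; the pictures are not rectified), "R" (3x3) and "t" (3): a world point X has camera coordinates R X + t. Camera axes: x right, y down, z forward; pixel columns grow to the right and rows downward; lengths in m; the calibration is good to about 2 mm. A picture is of the moment at which its call begins. There is no depth.
- bot.hand_in(): hands the job in; it is judged then, once.
Trained networks look in a picture, given as the dict that the camera call returned (one of the last four; its "shot" number tells which), for a name from the list of things; names that differ only in an ending like _2 or _b are one class to them, and where a whole thing is asked for, a point or a joint stands for the part that bears it (a point fixed in the world has none). Each returns a list of dicts, best first, with "confidence" (0 to 1); they miss things now and then, are a little off and sometimes report something else, mostly with a low value. They report only what shows in the picture. A call takes as long as a camera call. They do not tell look-alikes from the thing itself.
- bot.search_frame(picture, query): "centre" ([column, row] in pixels, amid what is visible of it).
- bot.silhouettes(picture, query): "pixels" (384x512 bool, what is visible of it) and "centre" ([column, row] in pixels, amid what is visible of it).
- bot.pinpoint(picture, query): "centre" ([column, row] in pixels: a listed point, or the origin of a listed thing).
The state is a dict: "time_s": time; "joint_positions": joint angles; "qvel": joint speeds; "tau": joint torques, N m; "position": TCP position; "tcp_rot": TCP orientation; "force": force on the tool from outside, world axes, zero at the start; "moment": the same for the moment, N m; "opening": opening from 0.0 (shut) to 1.0 (fully open); "grasp_force": force on a finger pad.
Only numpy, scipy, OpenCV 4.12 (cv2) and the standard library are available. Lean on these libraries where they do the work, as an engineer would, in place of code of your own. Each camera call takes 0.05 s, during which the arm holds its last target. There are 200 camera calls.

## Working session

There is one attempt and no reset: what is moved stays moved. The work goes in short steps, Python scripts to look and compute and a tool call to move; the robot and the scene stay as the last step left them, time stands still between calls to the robot, and variables do not carry over. Pictures are saved under pics/ and viewed, at most 10 in all, crops included, and the job is handed in when it is done.

Besides the shell and the picture viewer there is one more tool, called after "Call:" in YAML: its name, and indented under it one key for each argument. play_rows: Moves the arm, as the interface text tells. Its arguments: {"type":"object","properties":{"moves":{"type":"array","items":{"type":"array","items":{"type":"array","items":{"type":"number"}}}},"fingers":{"type":"number"}},"required":["moves"]}

```bash
mkdir -p pics; ls
cat > h.py <<'E'
import numpy as np,cv2
from rig import bot
def ray(c,px):
    K=np.array([[c['fx'],0,c['cx']],[0,c['fy'],c['cy']],[0,0,1.]])
    p=cv2.undistortPoints(np.array([[px]],float),K,np.array(c['distortion'],float))[0,0]
    R=np.array(c['R']);o=-R.T@np.array(c['t']);d=R.T@np.array([p[0],p[1],1]);return o,d/np.linalg.norm(d)
def atz(c,px,z):
    o,d=ray(c,px);return o+d*(z-o[2])/d[2]
def proj(c,X):
    K=np.array([[c['fx'],0,c['cx']],[0,c['fy'],c['cy']],[0,0,1.]])
    return cv2.projectPoints(np.array(X,float).reshape(-1,1,3),cv2.Rodrigues(np.array(c['R']))[0],np.array(c['t'],float),K,np.array(c['distortion'],float))[0][:,0]
E
python3 - <<'E'
from h import *
np.set_printoptions(precision=4,suppress=True)
H={'jaw_grip':.089,'jaw_face':.048,'stop_face':.048,'gauge':0,'tray':0,'orange_barrel':.022,'black_barrel':.022,'white_barrel':.022,'spray_can':0,'carton':0,'mug':0}
im=[]
for n in('scene','side'):
    c=bot.capture(n);im.append(c['image']);cv2.imwrite(f'pics/{n}0.png',c['image'])
    print(n,-np.array(c['R']).T@c['t'])
    for q,z in H.items():
        print(q,[(np.round(r['centre']),round(r['confidence'],2),atz(c,r['centre'],z)[:2]) for r in bot.pinpoint(c,q)[:3]])
E
```

```text
pics
scene [ 1.5924 -0.0908  0.8286]
jaw_grip [(array([322., 170.]), 0.85, array([0.4544, 0.1946]))]
jaw_face []
stop_face [(array([296., 189.]), 0.88, array([0.4907, 0.1094])), (array([274., 265.]), 0.61, array([0.8065, 0.0139]))]
gauge [(array([323., 169.]), 0.58, array([0.3107, 0.233 ])), (array([343., 205.]), 0.56, array([0.5156, 0.2541]))]
tray [(array([186., 203.]), 0.55, array([ 0.4805, -0.2233]))]
orange_barrel [(array([206., 199.]), 0.74, array([ 0.4943, -0.1598])), (array([254., 173.]), 0.6, array([ 0.3585, -0.0074])), (array([146., 167.]), 0.54, array([ 0.3043, -0.3622]))]
black_barrel [(array([184., 204.]), 0.62, array([ 0.5141, -0.2257]))]
white_barrel [(array([160., 200.]), 0.85, array([ 0.4877, -0.2988]))]
spray_can [(array([261., 213.]), 0.96, array([0.5413, 0.0025])), (array([276., 263.]), 0.38, array([0.7536, 0.0239]))]
carton [(array([346., 230.]), 0.75, array([0.6333, 0.2352]))]
mug [(array([273., 262.]), 0.63, array([0.7484, 0.0166]))]
side [0.0942 0.6013 1.0316]
jaw_grip [(array([226., 275.]), 0.61, array([0.4455, 0.2128]))]
jaw_face [(array([224., 252.]), 0.83, array([0.5036, 0.1434]))]
stop_face [(array([235., 249.]), 0.69, array([0.4852, 0.1183]))]
gauge [(array([197., 290.]), 0.92, array([0.5157, 0.2538]))]
tray [(array([295., 183.]), 0.85, array([ 0.4867, -0.2091]))]
orange_barrel [(array([285., 188.]), 0.63, array([ 0.4923, -0.1561])), (array([308., 242.]), 0.56, array([ 0.3374, -0.0231]))]
black_barrel [(array([300., 174.]), 0.6, array([ 0.4845, -0.2341])), (array([326., 202.]), 0.41, array([ 0.3625, -0.1764]))]
white_barrel [(array([309., 162.]), 0.88, array([ 0.484 , -0.2946])), (array([224., 255.]), 0.49, array([0.5113, 0.1383]))]
spray_can [(array([239., 216.]), 0.57, array([ 0.5602, -0.0057]))]
carton [(array([164., 256.]), 0.93, array([0.6571, 0.2229]))]
mug [(array([185., 192.]), 0.66, array([0.7535, 0.0102])), (array([225., 276.]), 0.42, array([0.4783, 0.178 ]))]
```

View pics/scene0.png

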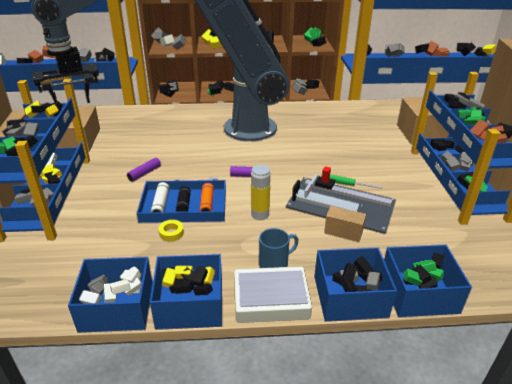

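View pics/side0.png

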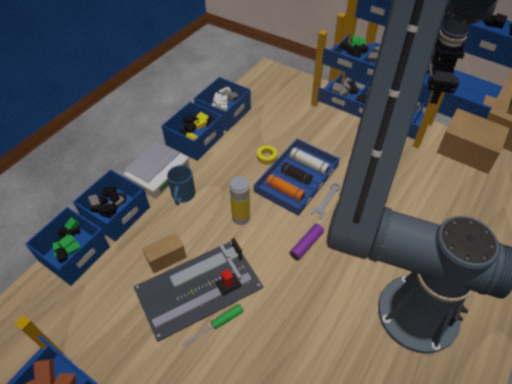

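The scene view shows the orange barrel at (206,199) in the tray, which is on the robot's right. The gauge is on the left, with its red grip at (326,172), and purple look-alikes lie on the bench. In the side view the orange barrel is at (285,188), the gauge at (197,290) and the stop at (237,248).

```bash
cat >> h.py <<'E'
def plan(p,ydir=None,n=None,start=None,dmax=45):
    """rows from current pose to TCP p, tool down, closing line along ydir (world xy, sign free)"""
    s=bot.read_state();P=np.array(s['position']);R=np.array(s['tcp_rot'])
    if start is not None:P,R=start
    if ydir is None: T=R
    else:
        y=np.array([*ydir,0.])/np.linalg.norm(ydir);y=y*np.sign(y@R[:,1]);z=np.array([0,0,-1.]);T=np.c_[np.cross(y,z),y,z]
    rv=cv2.Rodrigues(R.T@T)[0][:,0];d=np.array(p)-P
    n=n or int(max(np.ceil(np.linalg.norm(d)*1000/dmax),np.ceil(np.degrees(np.linalg.norm(rv))/8.),1))
    rows=[];Q=R.copy()
    for i in range(n):
        sh=Q.T@d*1000/n;rows.append([*np.round(sh,1),*np.round(rv/n,4)]);Q=Q@cv2.Rodrigues(rv/n)[0]
    for i in range(0,n,5):print([[float(v) for v in r] for r in rows[i:i+5]])
    return np.array(p),T
E
python3 - <<'E'
from h import *
np.set_printoptions(precision=4,suppress=True)
s=bot.read_state();print(s['tcp_rot'],s['position'],s['opening'])
c=bot.capture('wrist');R=np.array(s['tcp_rot']);C=-np.array(c['R']).T@c['t']
print('cam in tool',R.T@(C-s['position']),R.T@np.array(c['R']).T,c['fx'])
c=bot.capture('scene')
for q in('orange_barrel','black_barrel','white_barrel'):
  for r in bot.silhouettes(c,q)[:1]:
    m=r['pixels'];yy,xx=np.nonzero(m);pts=np.array([atz(c,(x,y),.03)[:2] for x,y in zip(xx,yy)])
    w,v=np.linalg.eigh(np.cov(pts.T));print(q,r['centre'],m.sum(),pts.mean(0),v[:,1],np.sqrt(w*12))
a=plan((.45,-.17,.30))
print('then');plan((.46,.17,.30),start=a)
E
```

```text
[[ 0.9295  0.3688 -0.    ]
 [ 0.3688 -0.9295  0.0001]
 [ 0.     -0.0001 -1.    ]] [ 0.2305 -0.5809  0.2071] 1.0007508602088975
cam in tool [ 0.0769 -0.0004 -0.177 ] [[ 0.0003 -0.9599 -0.2803]
 [ 1.      0.0002  0.0004]
 [-0.0003 -0.2803  0.9599]] 337.8092487014111
orange_barrel [209.1, 197.4] 326 [ 0.4979 -0.1593] [-0.9998  0.0173] [0.0353 0.1371]
white_barrel [157.7, 200.0] 369 [ 0.4959 -0.2977] [-0.9999  0.0128] [0.0373 0.1458]
[[32.3, -27.4, -8.4, 0.0, 0.0, 0.0], [32.3, -27.4, -8.4, 0.0, 0.0, 0.0], [32.3, -27.4, -8.4, 0.0, 0.0, 0.0], [32.3, -27.4, -8.4, 0.0, 0.0, 0.0], [32.3, -27.4, -8.4, 0.0, 0.0, 0.0]]
[[32.3, -27.4, -8.4, 0.0, 0.0, 0.0], [32.3, -27.4, -8.4, 0.0, 0.0, 0.0], [32.3, -27.4, -8.4, 0.0, 0.0, 0.0], [32.3, -27.4, -8.4, 0.0, 0.0, 0.0], [32.3, -27.4, -8.4, 0.0, 0.0, 0.0]]
[[32.3, -27.4, -8.4, 0.0, 0.0, 0.0]]
then
[[16.8, -39.0, 0.0, 0.0, 0.0, 0.0], [16.8, -39.0, 0.0, 0.0, 0.0, 0.0], [16.8, -39.0, 0.0, 0.0, 0.0, 0.0], [16.8, -39.0, 0.0, 0.0, 0.0, 0.0], [16.8, -39.0, 0.0, 0.0, 0.0, 0.0]]
[[16.8, -39.0, 0.0, 0.0, 0.0, 0.0], [16.8, -39.0, 0.0, 0.0, 0.0, 0.0], [16.8, -39.0, 0.0, 0.0, 0.0, 0.0]]
```

Call:
play_rows:
  moves:
    - [[32, -27, -8, 0, 0, 0], [32, -27, -8, 0, 0, 0], [32, -27, -8, 0, 0, 0], [32, -27, -8, 0, 0, 0], [32, -27, -8, 0, 0, 0]]

```text
time_s: 1.95
position: [0.3298, -0.3953, 0.2474]
tcp_rot: [[0.93, 0.368, 0.0], [0.368, -0.93, 0.0], [0.0, -0.0, -1.0]]
force: [0.5, -0.3, -0.8]
opening: 0.998
grasp_force: 0.0
```

Call:
play_rows:
  moves:
    - [[32, -27, -8, 0, 0, 0], [32, -27, -8, 0, 0, 0], [32, -27, -8, 0, 0, 0], [32, -27, -8, 0, 0, 0], [32, -27, -8, 0, 0, 0]]

```text
time_s: 2.45
position: [0.429, -0.2104, 0.2877]
tcp_rot: [[0.93, 0.369, 0.001], [0.369, -0.93, -0.0], [0.0, 0.001, -1.0]]
force: [0.2, -0.2, 0.8]
opening: 1.0
grasp_force: 0.0
```

Call:
play_rows:
  moves:
    - [[10, -10, -4, 0, 0, 0], [0, 0, 0, 0, 0, 0], [0, 0, 0, 0, 0, 0]]

```text
time_s: 2.75
position: [0.4338, -0.1996, 0.2911]
tcp_rot: [[0.929, 0.369, -0.0], [0.369, -0.929, -0.001], [-0.001, 0.001, -1.0]]
force: [0.2, 0.1, 0.6]
opening: 1.004
grasp_force: 0.0
```

Run:
```python
from h import *
np.set_printoptions(precision=4,suppress=True)
c=bot.capture('wrist');cv2.imwrite('pics/w1.png',c['image']);print(bot.read_state()['position'])
for q in('orange_barrel','black_barrel','white_barrel'):
  print(q,[(r['centre'],r['confidence'],atz(c,r['centre'],.022)) for r in bot.pinpoint(c,q)[:2]])
  for r in bot.silhouettes(c,q)[:1]:
    m=r['pixels'];yy,xx=np.nonzero(m);pts=np.array([atz(c,(x,y),.03)[:2] for x,y in zip(xx,yy)])
    w,v=np.linalg.eigh(np.cov(pts.T));print(q,r['centre'],m.sum(),pts.mean(0),v[:,1],np.sqrt(w*12))
print([(r['centre'],atz(c,r['centre'],0)) for r in bot.pinpoint(c,'tray')])
```

```text
[ 0.4335 -0.2     0.2909]
orange_barrel [([236.7, 103.8], 0.86, array([ 0.4874, -0.1553,  0.022 ])), ([111.7, 165.1], 0.82, array([ 0.3508, -0.027 ,  0.022 ]))]
orange_barrel [108.5, 165.2] 2530 [ 0.3482 -0.0269] [0.1004 0.9949] [0.0371 0.1226]
black_barrel [([292.8, 120.4], 0.78, array([ 0.4948, -0.2303,  0.022 ]))]
black_barrel [291.1, 118.3] 2210 [ 0.4954 -0.2273] [-0.9994  0.0348] [0.0351 0.0992]
white_barrel [([337.7, 145.1], 0.66, array([ 0.4874, -0.2983,  0.022 ]))]
white_barrel [340.3, 144.2] 2818 [ 0.4876 -0.2956] [-0.999   0.0442] [0.0364 0.1305]
[([287.2, 119.6], array([ 0.4924, -0.2257,  0.    ]))]
```

Call:
play_rows:
  moves:
    - [[17, -39, 0, 0, 0, 0], [17, -39, 0, 0, 0, 0], [17, -39, 0, 0, 0, 0], [17, -39, 0, 0, 0, 0], [17, -39, 0, 0, 0, 0]]

```text
time_s: 3.65
position: [0.441, 0.015, 0.2912]
tcp_rot: [[0.93, 0.368, 0.0], [0.368, -0.93, -0.0], [0.0, 0.0, -1.0]]
force: [0.3, 0.1, 0.2]
opening: 1.001
grasp_force: 0.0
```

Call:
play_rows:
  moves:
    - [[17, -39, 0, 0, 0, 0], [17, -39, 0, 0, 0, 0], [17, -39, 0, 0, 0, 0], [0, 0, 0, 0, 0, 0], [0, 0, 0, 0, 0, 0]]

```text
time_s: 4.15
position: [0.4451, 0.1417, 0.291]
tcp_rot: [[0.929, 0.371, -0.0], [0.371, -0.929, -0.001], [-0.001, 0.001, -1.0]]
force: [0.1, -0.2, -0.3]
opening: 1.001
grasp_force: 0.0
```

Run:
```python
from h import *
np.set_printoptions(precision=4,suppress=True)
c=bot.capture('wrist');cv2.imwrite('pics/w2.png',c['image']);print(bot.read_state()['position'])
H={'jaw_grip':.089,'jaw_face':.048,'stop_face':.048,'gauge':0,'spray_can':0,'carton':0}
for q,z in H.items():
  print(q,[(np.round(r['centre']),round(r['confidence'],2),atz(c,r['centre'],z)[:2]) for r in bot.pinpoint(c,q)[:3]])
i=cv2.hconcat([cv2.imread('pics/w1.png'),c['image']]);cv2.imwrite('pics/w12.png',cv2.resize(i,(800,300)))
```

```text
[0.4453 0.1408 0.291 ]
jaw_grip [(array([201., 146.]), 0.81, array([0.4438, 0.2046]))]
jaw_face [(array([267., 120.]), 0.69, array([0.4949, 0.1444]))]
stop_face [(array([286., 131.]), 0.6, array([0.4925, 0.1174])), (array([270., 119.]), 0.22, array([0.4982, 0.1417]))]
gauge [(array([202.,  74.]), 0.63, array([0.516 , 0.2435]))]
spray_can [(array([380., 122.]), 0.62, array([ 0.5489, -0.003 ]))]
carton []
```

View pics/w12.png

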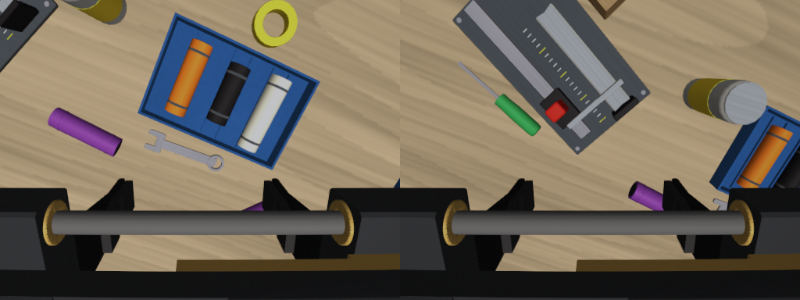

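The left half (w1) shows the orange barrel tilted at about (236,100) in full-size pixels. The right half (w2) shows the gauge with the red grip at about (198,142) and plate corners near (227,196) and (320,119).

Run:
```python
from h import *
i=cv2.imread('pics/w2.png')[0:200,60:330];cv2.imwrite('pics/w2c.png',cv2.resize(i,None,fx=2.9,fy=2.9,interpolation=cv2.INTER_CUBIC))
j=cv2.imread('pics/w1.png')
hsv=cv2.cvtColor(j,cv2.COLOR_BGR2HSV);m=cv2.inRange(hsv,(5,150,100),(18,255,255))
k,l,st,ce=cv2.connectedComponentsWithStats(m);print(st,ce)
```

```text
[[     0      0    512    384 194078]
 [   243     49     29     23    338]
 [   216     63     50     74   1909]
 [   211    130     28     19    283]] [[255.69120663 192.70553592]
 [257.13905325  59.34023669]
 [240.44630697  99.95914091]
 [223.96113074 140.09893993]]
```

View pics/w2c.png

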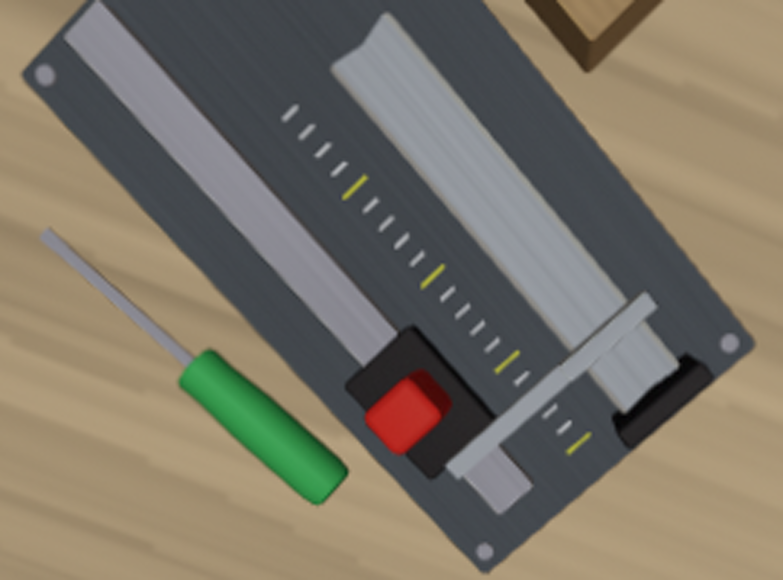

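The crop shows plate corners at (486,572), (754,343) and (22,72), groove lip ends at (333,67) and (387,13), and the red block's top near (404,415).

```bash
cat >> h.py <<'E'
def g2w(g,x,y,z=0):
    c,s=np.cos(g[2]),np.sin(g[2]);return np.array([g[0]+c*x-s*y,g[1]+s*x+c*y,z])
E
python3 - <<'E'
from h import *
from scipy.optimize import least_squares
np.set_printoptions(precision=4,suppress=True)
c=bot.capture('wrist')
obs=[((486,572),-85,-150,12),((754,343),85,-150,12),((22,72),-85,150,12),((333,67),18.5,55,36),((387,13),51.5,55,36)]
W=[(atz(c,(u/2.9+60-.3,v/2.9-.3),z/1e3),x/1e3,y/1e3) for (u,v),x,y,z in obs]
f=lambda g:np.concatenate([(g2w(g,x,y)-w)[:2] for w,x,y in W])
r=least_squares(f,[.515,.25,-.45]);g=r.x;print(g,r.fun.reshape(-1,2)*1000)
np.save('g.npy',g)
q=atz(c,(404/2.9+59.7,415/2.9-.3),.089);d=(q-[g[0],g[1],0]);ca,sa=np.cos(g[2]),np.sin(g[2]);print('grip',q,'local',ca*d[0]+sa*d[1],-sa*d[0]+ca*d[1])
print('stop',g2w(g,.035,-.13))
# orange barrel: mask pixels from w1 -> need that pose: use stored calib by state
y=-sa*d[0]+ca*d[1];p=g2w(g,-.045,y)
print('gripworld',p)
a=plan((p[0],p[1],.16),(ca,sa));b=plan((p[0],p[1],.074),(ca,sa),start=a)
E
```

```text
[ 0.5173  0.2455 -0.4812] [[-2.5784 -0.3358]
 [ 0.8749 -3.2168]
 [-0.5245  2.5223]
 [-0.2035  1.2054]
 [ 2.4315 -0.1751]]
grip [0.4469 0.2065 0.089 ] local -0.04438555937854008 -0.06714721429702056
stop [0.4882 0.114  0.    ]
gripworld [0.4463 0.2068 0.    ]
[[4.2, -10.3, 21.9, 0.0, 0.0, -0.1189], [5.4, -9.7, 21.9, 0.0, 0.0, -0.1189], [6.5, -9.0, 21.9, 0.0, 0.0, -0.1189], [7.5, -8.1, 21.9, 0.0, 0.0, -0.1189], [8.4, -7.2, 21.9, 0.0, 0.0, -0.1189]]
[[9.2, -6.1, 21.9, 0.0, 0.0, -0.1189]]
[[0.0, 0.0, 43.0, 0.0, 0.0, 0.0], [0.0, 0.0, 43.0, 0.0, 0.0, 0.0]]
```

Call:
play_rows:
  moves:
    - [[4, -10, 22, 0, 0, -0.119], [5.5, -10, 22, 0, 0, -0.119], [6.5, -9, 22, 0, 0, -0.119], [7.5, -8, 22, 0, 0, -0.119], [8.5, -7, 22, 0, 0, -0.119]]

```text
time_s: 5.05
position: [0.4464, 0.1965, 0.1805]
tcp_rot: [[0.56, 0.829, 0.001], [0.829, -0.56, 0.0], [0.0, 0.0, -1.0]]
force: [0.2, 0.7, -0.5]
opening: 0.998
grasp_force: 0.0
```

Call:
play_rows:
  moves:
    - [[9, -6, 22, 0, 0, -0.119], [0, 0, 0, 0, 0, 0], [0, 0, 0, 0, 0, 0]]

```text
time_s: 5.35
position: [0.4463, 0.207, 0.1592]
tcp_rot: [[0.463, 0.886, -0.001], [0.886, -0.463, -0.0], [-0.001, -0.0, -1.0]]
force: [-0.3, 0.6, 1.0]
opening: 1.005
grasp_force: 0.0
```

Run:
```python
from h import *
np.set_printoptions(precision=4,suppress=True)
g=np.load('g.npy');c=bot.capture('wrist');cv2.imwrite('pics/w3.png',c['image']);s=bot.read_state();print(s['position'],s['tcp_rot'])
for q in['jaw_grip','jaw_face','stop_face']:
  print(q,[(np.round(r['centre']),round(r['confidence'],2),atz(c,r['centre'],.089 if q=='jaw_grip' else .048)[:2]) for r in bot.pinpoint(c,q)[:2]])
hsv=cv2.cvtColor(c['image'],cv2.COLOR_BGR2HSV);h,sa,v=cv2.split(hsv)
m=((((h<6)|(h>174))&(sa>150)&(v>150))*255).astype(np.uint8)
k,l,st,ce=cv2.connectedComponentsWithStats(m)
for i in range(1,k):
  if st[i,4]>100:print(st[i],ce[i],atz(c,ce[i],.089))
```

```text
[0.4469 0.207  0.1599] [[ 0.4631  0.8863  0.0012]
 [ 0.8863 -0.4631  0.    ]
 [ 0.0006  0.001  -1.    ]]
jaw_grip [(array([254., 200.]), 0.86, array([0.4466, 0.2069])), (array([298., 105.]), 0.73, array([0.5064, 0.255 ]))]
jaw_face [(array([338., 220.]), 0.88, array([0.4998, 0.1434]))]
stop_face [(array([336., 246.]), 0.94, array([0.4877, 0.1203]))]
[236 185  31  25 761] [250.9606 197.0302] [0.4454 0.2099 0.089 ]
```

View pics/w3.png

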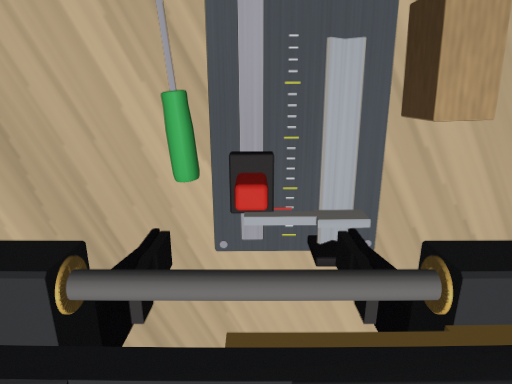

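The red block's top is at about (252,197), the jaw plate at about (307,220) and the dark stop at about (330,248). The gripper is centred and aligned, so I'm descending, gripping and sliding.

Call:
play_rows:
  moves:
    - [[2, 0, 43, 0, 0, 0], [0, 0, 43, 0, 0, 0], [0, 0, 0, 0, 0, 0], [0, 0, 0, 0, 0, 0]]

```text
time_s: 5.95
position: [0.4472, 0.2089, 0.0736]
tcp_rot: [[0.462, 0.887, -0.001], [0.887, -0.462, -0.0], [-0.001, -0.001, -1.0]]
force: [0.2, 0.3, 0.3]
opening: 1.0
grasp_force: 0.0
```

Call:
play_rows:
  moves:
    - [[0, 0, 0, 0, 0, 0], [0, 0, 0, 0, 0, 0], [0, 0, 0, 0, 0, 0], [0, 0, 0, 0, 0, 0], [0, 0, 0, 0, 0, 0]]
  fingers: -1

```text
time_s: 6.45
position: [0.4474, 0.2092, 0.0738]
tcp_rot: [[0.461, 0.887, 0.001], [0.887, -0.461, 0.0], [0.001, 0.001, -1.0]]
force: [-0.4, 0.1, -0.4]
opening: 0.626
grasp_force: 0.0
```

Call:
play_rows:
  moves:
    - [[0, 0, 0, 0, 0, 0], [2, 0, 0, 0, 0, 0], [6, 0, 0, 0, 0, 0], [10, 0, 0, 0, 0, 0], [10, 0, 0, 0, 0, 0]]

```text
time_s: 6.95
position: [0.46, 0.2344, 0.0738]
tcp_rot: [[0.461, 0.888, -0.001], [0.888, -0.461, -0.001], [-0.001, -0.001, -1.0]]
force: [-2.4, -1.6, 8.0]
opening: 0.173
grasp_force: 3.7
```

I moved before the fingers had closed, so they are now behind the block. I'll open, go back and regrip with enough closing time.

Call:
play_rows:
  moves:
    - [[0, 0, 0, 0, 0, 0], [0, 0, 0, 0, 0, 0], [0, 0, 0, 0, 0, 0], [0, 0, 0, 0, 0, 0], [0, 0, 0, 0, 0, 0]]
  fingers: 0.4

```text
time_s: 7.45
position: [0.4587, 0.2338, 0.0726]
tcp_rot: [[0.461, 0.887, -0.003], [0.887, -0.461, -0.0], [-0.002, -0.002, -1.0]]
force: [-1.0, -0.0, 0.2]
opening: 0.546
grasp_force: 0.0
```

Call:
play_rows:
  moves:
    - [[0, 0, 0, 0, 0, 0], [0, 0, 0, 0, 0, 0], [0, 0, 0, 0, 0, 0], [0, 0, 0, 0, 0, 0], [0, 0, 0, 0, 0, 0]]

```text
time_s: 7.95
position: [0.4599, 0.2339, 0.0731]
tcp_rot: [[0.461, 0.887, -0.0], [0.887, -0.461, -0.0], [-0.0, -0.0, -1.0]]
force: [-0.0, -0.5, 0.8]
opening: 0.694
grasp_force: 0.0
```

Run:
```python
from h import *
np.set_printoptions(precision=4,suppress=True)
c=bot.capture('wrist');cv2.imwrite('pics/w4.png',c['image']);s=bot.read_state();print(s['position'],s['opening'],s['force'])
for q in['jaw_grip','jaw_face','stop_face']:
  print(q,[(np.round(r['centre']),round(r['confidence'],2),atz(c,r['centre'],.089 if q=='jaw_grip' else .048)[:2]) for r in bot.pinpoint(c,q)[:2]])
```

```text
[0.4599 0.234  0.0731] 0.6973034945502044 [ 0.6047  0.2342 -0.0984]
jaw_grip [(array([254., 275.]), 0.86, array([0.4531, 0.2203]))]
jaw_face [(array([254., 274.]), 0.5, array([0.443 , 0.2002]))]
stop_face []
```

View pics/w4.png

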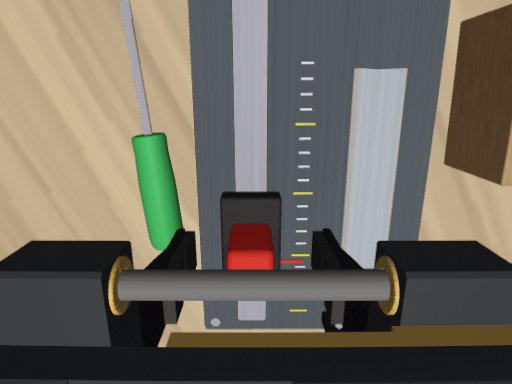

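The red block is at about (251,250), partly under the crossbar and some 15 mm toward -y of the tool. I'll move back 16 mm and grip fully.

Call:
play_rows:
  moves:
    - [[-8, 0, 0, 0, 0, 0], [-8, 0, 0, 0, 0, 0], [0, 0, 0, 0, 0, 0]]

```text
time_s: 8.45
position: [0.4512, 0.2186, 0.073]
tcp_rot: [[0.462, 0.887, -0.002], [0.887, -0.462, -0.001], [-0.002, -0.002, -1.0]]
force: [-0.6, -0.6, 0.5]
opening: 0.699
grasp_force: 0.0
```

Call:
play_rows:
  moves:
    - [[0, 0, 0, 0, 0, 0], [0, 0, 0, 0, 0, 0], [0, 0, 0, 0, 0, 0], [0, 0, 0, 0, 0, 0], [0, 0, 0, 0, 0, 0]]
  fingers: -1

```text
time_s: 8.95
position: [0.4526, 0.2199, 0.0731]
tcp_rot: [[0.461, 0.887, -0.0], [0.887, -0.461, 0.0], [0.0, -0.0, -1.0]]
force: [-3.8, 3.5, 0.6]
opening: 0.331
grasp_force: 3.0
```

Call:
play_rows:
  moves:
    - [[0, 0, 0, 0, 0, 0], [0, 0, 0, 0, 0, 0], [0, 0, 0, 0, 0, 0]]

```text
time_s: 9.25
position: [0.4533, 0.22, 0.074]
tcp_rot: [[0.461, 0.888, 0.002], [0.888, -0.461, 0.0], [0.001, 0.001, -1.0]]
force: [-0.8, 0.4, 5.6]
opening: 0.061
grasp_force: 2.8
```

Run:
```python
from h import *
np.set_printoptions(precision=4,suppress=True)
c=bot.capture('wrist');d=bot.capture('side');s=bot.read_state();print(s['position'],s['opening'],s['force'],s['grasp_force'])
i=cv2.resize(d['image'][200:340,120:290],(510,420),interpolation=cv2.INTER_CUBIC);j=cv2.resize(c['image'][180:384,170:340],(280,336))
o=np.zeros((420,790,3),np.uint8);o[:,:510]=i;o[:336,510:]=j;cv2.imwrite('pics/m5.png',o)
g=np.load('g.npy')
print(proj(d,[s['position'],np.array(s['position'])-[0,0,.014],g2w(g,-.045,-.055,.089)]))
```

```text
[0.4534 0.22   0.074 ] 0.02201210722937308 [0.1914 0.1109 5.7102] 2.7623340248828754
[[221.6757 278.4692]
 [222.0582 281.1522]
 [222.3333 275.06  ]]
```

View pics/m5.png

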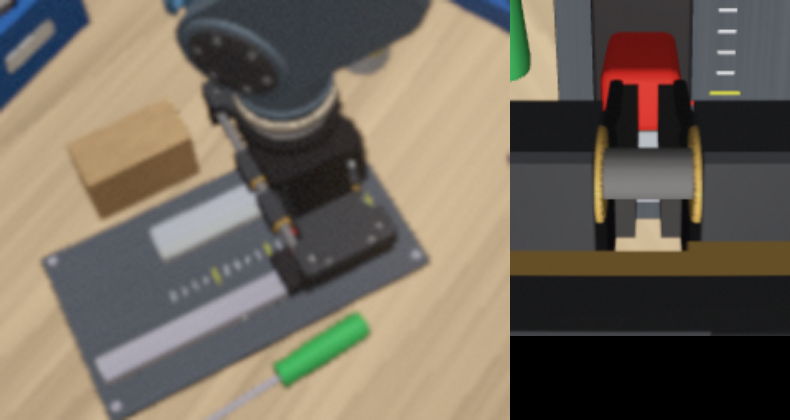

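The wrist crop shows the red block ahead (+y) of the closed fingers, so it slipped out of the pads. I'll open, rise and measure its position without occlusion.

Call:
play_rows:
  moves:
    - [[0, 0, 0, 0, 0, 0], [0, 0, 0, 0, 0, 0], [0, 0, 0, 0, 0, 0], [0, 0, 0, 0, 0, 0], [0, 0, 0, 0, 0, 0]]
  fingers: 0.5

```text
time_s: 9.85
position: [0.4547, 0.2198, 0.0738]
tcp_rot: [[0.461, 0.887, 0.004], [0.887, -0.461, 0.0], [0.002, 0.003, -1.0]]
force: [0.9, 0.2, 0.9]
opening: 0.392
grasp_force: 0.0
```

Call:
play_rows:
  moves:
    - [[0, 0, -5, 0, 0, 0], [-10, 0, -35, 0, 0, 0], [-10, 0, -40, 0, 0, 0], [0, 0, 0, 0, 0, 0], [0, 0, 0, 0, 0, 0]]

```text
time_s: 10.35
position: [0.4429, 0.202, 0.1536]
tcp_rot: [[0.461, 0.887, 0.0], [0.887, -0.461, 0.0], [0.0, 0.0, -1.0]]
force: [0.4, 0.4, 0.5]
opening: 0.737
grasp_force: 0.0
```

Run:
```python
from h import *
np.set_printoptions(precision=4,suppress=True)
g=np.load('g.npy');c=bot.capture('wrist');s=bot.read_state();P=np.array(s['position']);R=np.array(s['tcp_rot']);print(P,s['opening'],s['force'])
hsv=cv2.cvtColor(c['image'],cv2.COLOR_BGR2HSV);h,sa,v=cv2.split(hsv)
for vm in(60,150):
  m=((((h<6)|(h>174))&(sa>150)&(v>vm))*255).astype(np.uint8)
  k,l,st,ce=cv2.connectedComponentsWithStats(m)
  for i in range(1,k):
    if st[i,4]>100:
      w=atz(c,ce[i],.089);print(vm,st[i],ce[i],w,'tool rel mm',1000*R.T@(w-P))
for q in['jaw_grip','jaw_face','stop_face']:
  for r in bot.pinpoint(c,q)[:1]:
    w=atz(c,r['centre'],.089 if q=='jaw_grip' else .048);print(q,r['centre'],w,1000*R.T@(w-P))
cv2.imwrite('pics/w6.png',c['image'])
```

```text
[0.4423 0.202  0.1527] 0.741669453733229 [-0.7605 -0.3397 -0.9955]
60 [ 234  148   35   37 1220] [251.1623 166.4402] [0.4538 0.2271 0.089 ] tool rel mm [27.6227 -1.2685 63.6874]
150 [235 157  33  27 873] [251.0699 170.0561] [0.4525 0.2247 0.089 ] tool rel mm [24.9349 -1.3407 63.6899]
jaw_grip [253.9, 174.4] [0.4528 0.2209 0.089 ] [21.6846  0.7272 63.6897]
jaw_face [342.8, 198.0] [0.5079 0.1578 0.048 ] [ -8.8876  78.7679 104.5971]
stop_face [339.0, 245.4] [0.487  0.1176 0.048 ] [-54.1993  78.6954 104.6378]
```

View pics/w6.png

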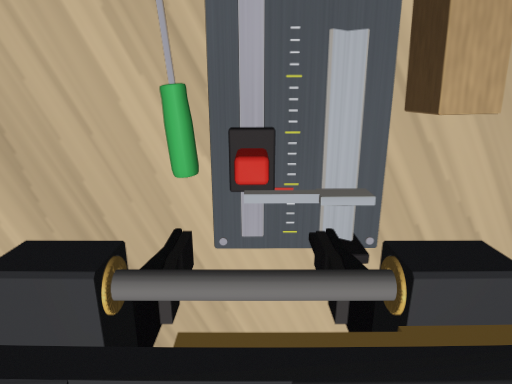

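Run:
```python
from h import *
np.set_printoptions(precision=1,suppress=True)
print(bot.tips_ahead)
c=bot.capture('wrist');s=bot.read_state();P=np.array(s['position']);R=np.array(s['tcp_rot'])
o=s['opening']*.0435
for z in(-.02,-.005,0,.014,.03,.05):
  print(z,proj(c,[P+R@np.array([x,-o,z]) for x in(-.0095,0,.0095)]).ravel())
# two-view height of red top: w3 and now
```

```text
0.014
-0.02 [191.3 268.9 190.3 252.3 189.3 235.1]
-0.005 [196.  255.8 195.1 240.2 194.3 224.1]
0 [197.4 251.8 196.6 236.6 195.8 220.9]
0.014 [201.  241.7 200.3 227.3 199.6 212.5]
0.03 [204.6 231.6 204.  218.1 203.4 204.2]
0.05 [208.5 220.8 208.  208.2 207.5 195.4]
```

The fingertips seem to sit higher than expected: they passed over the block's top. I'll regrip deeper, with TCP z at 0.060, which stays clear of the carriage either way.

Call:
play_rows:
  moves:
    - [[12, 0, 35, 0, 0, 0], [12, 0, 35, 0, 0, 0], [0, 0, 16, 0, 0, 0], [0, 0, 7, 0, 0, 0], [0, 0, 0, 0, 0, 0]]

```text
time_s: 11.1
position: [0.4533, 0.2231, 0.0587]
tcp_rot: [[0.461, 0.888, -0.004], [0.888, -0.461, -0.001], [-0.002, -0.003, -1.0]]
force: [0.3, 0.2, -0.2]
opening: 0.752
grasp_force: 0.0
```

Call:
play_rows:
  moves:
    - [[0, 0, 0, 0, 0, 0], [0, 0, 0, 0, 0, 0], [0, 0, 0, 0, 0, 0], [0, 0, 0, 0, 0, 0], [0, 0, 0, 0, 0, 0]]
  fingers: -1

```text
time_s: 11.6
position: [0.4548, 0.2233, 0.0607]
tcp_rot: [[0.461, 0.887, 0.001], [0.887, -0.461, 0.0], [0.001, 0.001, -1.0]]
force: [0.3, -0.6, 0.1]
opening: 0.381
grasp_force: 0.0
```

Call:
play_rows:
  moves:
    - [[0, 0, 0, 0, 0, 0], [0, 0, 0, 0, 0, 0], [0, 0, 0, 0, 0, 0], [0, 0, 0, 0, 0, 0]]

```text
time_s: 12.0
position: [0.4525, 0.2238, 0.0604]
tcp_rot: [[0.461, 0.887, -0.003], [0.887, -0.461, 0.001], [-0.001, -0.003, -1.0]]
force: [-4.1, 4.0, 4.8]
opening: 0.296
grasp_force: 30.0
```

Gripped: 25.8 mm opening, 30 N. Now sliding about 120 mm along +y.

Call:
play_rows:
  moves:
    - [[3, -1, 0, 0, 0, 0], [8, 0, 0, 0, 0, 0], [12, 0, 0, 0, 0, 0], [15, 0, 0, 0, 0, 0], [15, 0, 0, 0, 0, 0]]

```text
time_s: 12.5
position: [0.4766, 0.2706, 0.0604]
tcp_rot: [[0.461, 0.887, -0.003], [0.887, -0.461, -0.001], [-0.003, -0.002, -1.0]]
force: [-3.3, -2.2, 6.2]
opening: 0.296
grasp_force: 30.0
```

Call:
play_rows:
  moves:
    - [[15, 0, 0, 0, 0, 0], [15, 0, 0, 0, 0, 0], [15, 0, 0, 0, 0, 0], [12, 0, 0, 0, 0, 0], [8, 0, 0, 0, 0, 0]]

```text
time_s: 13.0
position: [0.5067, 0.329, 0.0604]
tcp_rot: [[0.461, 0.888, -0.003], [0.888, -0.461, -0.001], [-0.002, -0.002, -1.0]]
force: [-4.1, -1.8, 5.5]
opening: 0.293
grasp_force: 30.0
```

Call:
play_rows:
  moves:
    - [[3, 0, 0, 0, 0, 0], [0, 0, 0, 0, 0, 0], [0, 0, 0, 0, 0, 0]]

```text
time_s: 13.3
position: [0.5083, 0.3321, 0.0604]
tcp_rot: [[0.461, 0.887, -0.002], [0.887, -0.461, 0.001], [0.0, -0.002, -1.0]]
force: [-4.0, 2.2, 4.5]
opening: 0.293
grasp_force: 30.0
```

Call:
play_rows:
  moves:
    - [[0, 0, 0, 0, 0, 0], [0, 0, 0, 0, 0, 0], [0, 0, 0, 0, 0, 0], [0, 0, 0, 0, 0, 0]]
  fingers: 0.6

```text
time_s: 13.7
position: [0.5099, 0.3309, 0.06]
tcp_rot: [[0.461, 0.887, 0.001], [0.887, -0.461, -0.0], [0.0, 0.001, -1.0]]
force: [0.1, 0.5, 0.4]
opening: 0.574
grasp_force: 0.0
```

Call:
play_rows:
  moves:
    - [[0, 0, -30, 0, 0, 0], [0, 0, -45, 0, 0, 0], [0, 0, -45, 0, 0, 0], [-30, 0, -35, 0, 0, 0], [-40, 0, 0, 0, 0, 0]]

```text
time_s: 14.2
position: [0.4819, 0.2706, 0.2207]
tcp_rot: [[0.459, 0.888, 0.014], [0.888, -0.459, 0.004], [0.01, 0.011, -1.0]]
force: [0.4, -0.4, -0.7]
opening: 0.794
grasp_force: 0.0
```

Call:
play_rows:
  moves:
    - [[-40, 0, 0, 0, 0, 0], [-40, 0, 0, 0, 0, 0], [0, 0, 0, 0, 0, 0], [0, 0, 0, 0, 0, 0]]

```text
time_s: 14.6
position: [0.4407, 0.1976, 0.2155]
tcp_rot: [[0.463, 0.887, 0.001], [0.887, -0.463, 0.0], [0.001, 0.001, -1.0]]
force: [0.5, -1.3, 0.2]
opening: 0.798
grasp_force: 0.0
```

Run:
```python
from h import *
np.set_printoptions(precision=4,suppress=True)
g=np.load('g.npy');c=bot.capture('wrist');s=bot.read_state();P=np.array(s['position']);print(P,s['opening'])
loc=lambda w:(np.array([[np.cos(g[2]),np.sin(g[2])],[-np.sin(g[2]),np.cos(g[2])]])@(np.array(w)[:2]-g[:2]))
for q in['jaw_grip','jaw_face','stop_face','gauge']:
  for r in bot.pinpoint(c,q)[:1]:
    w=atz(c,r['centre'],{'jaw_grip':.089,'gauge':0}.get(q,.048));print(q,r['centre'],w,'local',loc(w))
cv2.imwrite('pics/w7.png',c['image'])
a=plan((.43,-.157,.27),(0,1))
```

```text
[0.4414 0.1982 0.2156] 0.8004232777272812
jaw_grip [251.0, 5.1] [0.5072 0.3296 0.089 ] local [-0.0479  0.0699]
jaw_face [334.2, 52.8] [0.5627 0.2652 0.048 ] local [0.0311 0.0385]
stop_face [325.4, 214.0] [0.4884 0.1205 0.048 ] local [ 0.0322 -0.1242]
gauge [289.3, 95.9] [0.5117 0.2469 0.    ] local [-0.0056 -0.0013]
[[-35.7, 17.1, -6.1, 0.0, -0.0001, 0.1214], [-33.3, 21.3, -6.1, 0.0, -0.0001, 0.1214], [-30.5, 25.2, -6.1, 0.0, -0.0001, 0.1214], [-27.2, 28.7, -6.1, 0.0, -0.0001, 0.1214], [-23.6, 31.8, -6.1, 0.0, -0.0001, 0.1214]]
[[-19.5, 34.4, -6.1, 0.0, -0.0001, 0.1214], [-15.2, 36.5, -6.1, 0.0, -0.0001, 0.1214], [-10.7, 38.1, -6.1, 0.0, -0.0001, 0.1214], [-6.0, 39.1, -6.1, 0.0, -0.0001, 0.1214]]
```

View pics/w7.png

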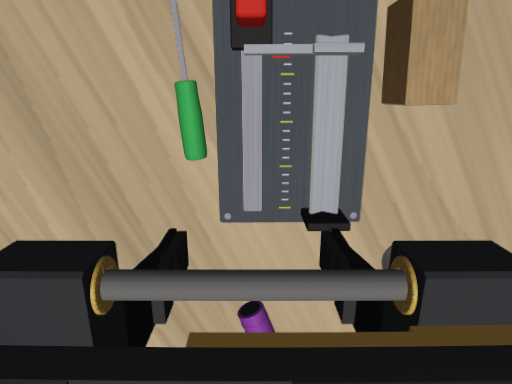

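The jaw is now open to about 163 mm (jaw plate at (305,48), stop at (325,218)), and the groove is empty. On to the tray.

Call:
play_rows:
  moves:
    - [[-36, 17, -6, 0, 0, 0.121], [-33, 21, -6, 0, 0, 0.121], [-30, 25, -6, 0, 0, 0.121], [-27, 29, -6, 0, 0, 0.121], [-24, 32, -6, 0, 0, 0.121]]

```text
time_s: 15.35
position: [0.4347, -0.0005, 0.2454]
tcp_rot: [[0.885, 0.465, 0.001], [0.465, -0.885, -0.0], [0.001, 0.0, -1.0]]
force: [0.6, 0.0, 0.6]
opening: 0.801
grasp_force: 0.0
```

Call:
play_rows:
  moves:
    - [[-20, 34, -6, 0, 0, 0.121], [-15, 36, -6, 0, 0, 0.121], [-11, 38, -6, 0, 0, 0.121], [-6, 39, -6, 0, 0, 0.121], [0, 0, 0, 0, 0, 0]]

```text
time_s: 15.85
position: [0.4307, -0.1619, 0.2701]
tcp_rot: [[1.0, -0.003, 0.003], [-0.003, -1.0, -0.004], [0.003, 0.004, -1.0]]
force: [1.2, -0.1, -0.0]
opening: 0.797
grasp_force: 0.0
```

Call:
play_rows:
  moves:
    - [[0, 0, 0, 0, 0, 0], [0, 0, 0, 0, 0, 0]]

```text
time_s: 16.05
position: [0.4284, -0.1555, 0.2687]
tcp_rot: [[1.0, 0.005, -0.001], [0.005, -1.0, 0.001], [-0.001, -0.001, -1.0]]
force: [0.8, 0.2, -0.4]
opening: 0.797
grasp_force: 0.0
```

```bash
cat >> h.py <<'E'
def orange(c,z):
    hsv=cv2.cvtColor(c['image'],cv2.COLOR_BGR2HSV);m=cv2.inRange(hsv,(5,150,60),(18,255,255))
    m=cv2.morphologyEx(m,cv2.MORPH_CLOSE,np.ones((9,9)))
    k,l,st,ce=cv2.connectedComponentsWithStats(m);i=1+st[1:,4].argmax()
    yy,xx=np.nonzero(l==i);pts=np.array([atz(c,(x,y),z)[:2] for x,y in zip(xx,yy)])
    w,v=np.linalg.eigh(np.cov(pts.T));t=(pts-pts.mean(0))@v[:,1]
    mid=pts.mean(0)+v[:,1]*(t.max()+t.min())/2
    return st[i],pts.mean(0),mid,v[:,1],np.sqrt(w*12),t.max()-t.min()
E
python3 - <<'E'
from h import *
np.set_printoptions(precision=4,suppress=True)
g=np.load('g.npy');c=bot.capture('wrist');s=bot.read_state();print(s['position'],s['opening'])
for r in bot.pinpoint(c,'orange_barrel')[:3]:print(r['centre'],r['confidence'],atz(c,r['centre'],.022))
o=orange(c,.030);print(*o)
b=o[2];d=o[3];a=plan((b[0],b[1],.12),(-d[1],d[0]))
E
```

```text
[ 0.4284 -0.1553  0.2687] 0.8014890344684609
[408.7, 242.7] 0.69 [ 0.3122 -0.3687  0.022 ]
[257.9, 106.8] 0.6 [ 0.4914 -0.1601  0.022 ]
[156.0, 213.3] 0.56 [ 0.3533 -0.0256  0.022 ]
[ 241   52   33  105 2978] [ 0.4949 -0.1582] [ 0.4925 -0.1581] [-0.9995  0.0323] [0.0339 0.1205] 0.12112577968251481
[[16.1, 0.8, 37.2, -0.0002, 0.0002, 0.0094], [16.1, 0.7, 37.2, -0.0002, 0.0002, 0.0094], [16.0, 0.5, 37.2, -0.0002, 0.0002, 0.0094], [16.0, 0.3, 37.2, -0.0002, 0.0002, 0.0094]]
```

Call:
play_rows:
  moves:
    - [[16, 1, 37, 0, 0, 0.009], [16, 1, 37, 0, 0, 0.009], [16, 0.5, 37, 0, 0, 0.009], [16, 0, 37, 0, 0, 0.009], [0, 0, 0, 0, 0, 0]]
  fingers: 0.26

```text
time_s: 16.65
position: [0.4912, -0.1573, 0.1162]
tcp_rot: [[1.0, -0.03, -0.008], [-0.03, -1.0, 0.005], [-0.009, -0.005, -1.0]]
force: [-0.5, 0.6, 1.0]
opening: 0.63
grasp_force: 0.0
```

Run:
```python
from h import *
np.set_printoptions(precision=4,suppress=True)
c=bot.capture('wrist');s=bot.read_state();P=np.array(s['position']);R=np.array(s['tcp_rot']);print(P,s['opening'],s['force'])
o=orange(c,.030);print(*o)
cv2.imwrite('pics/w8.png',c['image'])
b=o[2];d=o[3];a=plan((.493,b[1],.027),(-d[1],d[0]))
# dark finger columns along tip rows
g=cv2.cvtColor(c['image'],cv2.COLOR_BGR2GRAY)
for r in range(215,300,8):
  x=np.nonzero(g[r]<45)[0];l=x[x<256];q=x[x>256];print(r,l.max() if len(l) else None,q.min() if len(q) else None)
op=s['opening']*.0435
for z in(-.03,-.02,-.01,0,.014):print(z,proj(c,[P+R@np.array([x,-op,z]) for x in(-.0095,.0095)]).ravel())
```

```text
[ 0.4914 -0.1579  0.1187] 0.6311121484188768 [-1.1717  0.0848  0.1871]
[ 233  115   45  148 6154] [ 0.4953 -0.1582] [ 0.4907 -0.1581] [-0.9995  0.0313] [0.034  0.1224] 0.12416819117905518
[[0.7, 0.2, 30.5, -0.0011, 0.002, 0.0003], [0.7, 0.1, 30.6, -0.0011, 0.002, 0.0003], [0.6, 0.1, 30.6, -0.0011, 0.002, 0.0003]]
215 None 317
223 None 315
231 199 308
239 200 307
247 200 307
255 201 306
263 202 305
271 251 268
279 119 388
287 118 388
295 118 388
-0.03 [198.1825 280.8949 196.2509 244.9279]
-0.02 [201.2543 270.5586 199.5428 236.2928]
-0.01 [204.007  261.3004 202.4804 228.5902]
0 [206.4877 252.961  205.1177 221.6775]
0.014 [209.5748 242.5872 208.3871 213.1117]
```

Call:
play_rows:
  moves:
    - [[1, 0, 30, 0, 0, 0], [1, 0, 30, 0, 0, 0], [0, 0, 25, 0, 0, 0], [0, 0, 7, 0, 0, 0], [0, 0, 0, 0, 0, 0]]

```text
time_s: 17.2
position: [0.4946, -0.1598, 0.0301]
tcp_rot: [[0.999, -0.032, 0.0], [-0.032, -0.999, -0.0], [0.0, 0.0, -1.0]]
force: [0.2, -1.1, 0.3]
opening: 0.633
grasp_force: 0.0
```

Call:
play_rows:
  moves:
    - [[0, 0, 3, 0, 0, 0], [0, 0, 3, 0, 0, 0], [0, 0, 0, 0, 0, 0]]

```text
time_s: 17.5
position: [0.495, -0.1603, 0.024]
tcp_rot: [[0.999, -0.033, 0.001], [-0.033, -0.999, -0.001], [0.001, 0.001, -1.0]]
force: [-0.4, -0.9, -0.2]
opening: 0.63
grasp_force: 0.0
```

Call:
play_rows:
  moves:
    - [[0, -1, 2, 0, 0, 0], [0, -1, 2, 0, 0, 0], [0, 0, 2, 0, 0, 0], [0, 0, 0, 0, 0, 0]]

```text
time_s: 17.9
position: [0.4944, -0.1579, 0.0168]
tcp_rot: [[0.999, -0.033, -0.001], [-0.033, -0.999, 0.0], [-0.001, -0.0, -1.0]]
force: [0.0, 0.3, 0.0]
opening: 0.627
grasp_force: 0.0
```

Call:
play_rows:
  moves:
    - [[0, 0, 2, 0, 0, 0], [0, 0, 2, 0, 0, 0], [0, 0, 0, 0, 0, 0]]

```text
time_s: 18.2
position: [0.4945, -0.158, 0.0128]
tcp_rot: [[0.999, -0.033, -0.001], [-0.033, -0.999, 0.0], [-0.001, -0.0, -1.0]]
force: [-0.1, -0.6, 0.0]
opening: 0.627
grasp_force: 0.0
```

No contact below the nominal floor height, which confirms the tips are shorter than stated. Continuing the guarded descent.

Call:
play_rows:
  moves:
    - [[0, 0, 2, 0, 0, 0], [0, 0, 2, 0, 0, 0], [0, 0, 2, 0, 0, 0], [0, 0, 0, 0, 0, 0]]

```text
time_s: 18.6
position: [0.4945, -0.158, 0.0069]
tcp_rot: [[0.999, -0.033, -0.0], [-0.033, -0.999, 0.0], [-0.0, -0.0, -1.0]]
force: [0.7, 0.3, 0.0]
opening: 0.629
grasp_force: 0.0
```

Call:
play_rows:
  moves:
    - [[0, 0, 2, 0, 0, 0], [0, 0, 2, 0, 0, 0], [0, 0, 2, 0, 0, 0], [0, 0, 0, 0, 0, 0]]

```text
time_s: 19.0
position: [0.4945, -0.158, 0.0008]
tcp_rot: [[0.999, -0.033, -0.001], [-0.033, -0.999, 0.0], [-0.001, -0.0, -1.0]]
force: [0.2, -0.2, -0.4]
opening: 0.627
grasp_force: 0.0
```

Call:
play_rows:
  moves:
    - [[0, 0, 2, 0, 0, 0], [0, 0, 2, 0, 0, 0], [0, 0, 0, 0, 0, 0]]

```text
time_s: 19.3
position: [0.4945, -0.158, -0.0031]
tcp_rot: [[0.999, -0.033, -0.0], [-0.033, -0.999, 0.0], [-0.0, -0.0, -1.0]]
force: [-0.2, 0.3, 0.0]
opening: 0.63
grasp_force: 0.0
```

Call:
play_rows:
  moves:
    - [[0, 0, 1.5, 0, 0, 0], [0, 0, 1.5, 0, 0, 0], [0, 0, 0, 0, 0, 0]]

```text
time_s: 19.6
position: [0.4945, -0.158, -0.006]
tcp_rot: [[0.999, -0.033, -0.0], [-0.033, -0.999, 0.0], [-0.0, -0.0, -1.0]]
force: [0.6, 0.3, 0.2]
opening: 0.627
grasp_force: 0.0
```

Now close.

Call:
play_rows:
  moves:
    - [[0, 0, 0, 0, 0, 0], [0, 0, 0, 0, 0, 0], [0, 0, 0, 0, 0, 0], [0, 0, 0, 0, 0, 0], [0, 0, 0, 0, 0, 0]]
  fingers: -1

```text
time_s: 20.1
position: [0.4947, -0.1582, -0.0058]
tcp_rot: [[0.999, -0.033, 0.0], [-0.033, -0.999, -0.0], [0.0, 0.0, -1.0]]
force: [-0.3, 0.5, 1.2]
opening: 0.407
grasp_force: 30.0
```

Call:
play_rows:
  moves:
    - [[0, 0, 0, 0, 0, 0], [0, 0, 0, 0, 0, 0]]

```text
time_s: 20.3
position: [0.4947, -0.1582, -0.0058]
tcp_rot: [[0.999, -0.033, 0.0], [-0.033, -0.999, -0.0], [0.0, 0.0, -1.0]]
force: [-0.2, -0.5, 0.0]
opening: 0.406
grasp_force: 30.0
```

Call:
play_rows:
  moves:
    - [[0, 0, -10, 0, 0, 0], [0, 0, -30, 0, 0, 0], [0, 0, -45, 0, 0, 0], [0, 0, -45, 0, 0, 0], [0, 0, -45, 0, 0, 0]]

```text
time_s: 20.8
position: [0.4939, -0.1576, 0.1711]
tcp_rot: [[0.999, -0.033, -0.001], [-0.033, -0.999, 0.001], [-0.001, -0.001, -1.0]]
force: [1.5, -0.9, -1.4]
opening: 0.402
grasp_force: 30.0
```

Call:
play_rows:
  moves:
    - [[0, 0, -45, 0, 0, 0], [0, 0, 0, 0, 0, 0], [0, 0, 0, 0, 0, 0]]

```text
time_s: 21.1
position: [0.4947, -0.158, 0.2155]
tcp_rot: [[0.999, -0.033, 0.002], [-0.033, -0.999, -0.001], [0.002, 0.001, -1.0]]
force: [-0.3, 1.1, -2.1]
opening: 0.401
grasp_force: 30.0
```

Run:
```python
from h import *
np.set_printoptions(precision=4,suppress=True)
g=np.load('g.npy');n=g2w(g,-.0033,.004);g=np.array([n[0],n[1],-.478]);np.save('g2.npy',g)
s=bot.read_state();print(s['position'],s['opening'],s['grasp_force'],s['force'])
p=g2w(g,.035,-.047);print('target',p)
c=bot.capture('wrist');print(*orange(c,s['position'][2]+.028))
plan((p[0],p[1],.20),(np.cos(g[2]),np.sin(g[2])))
```

```text
[ 0.4947 -0.158   0.2155] 0.40100608036517144 29.999305307865143 [-0.2784  1.1252 -2.1326]
target [0.5257 0.1927 0.    ]
[ 213  138   81  132 9302] [ 0.5214 -0.1585] [ 0.5212 -0.1585] [-0.9996  0.0284] [0.0364 0.0639] 0.06407004246958228
[[2.3, -39.0, 1.6, -0.0001, 0.0001, -0.1251], [7.1, -38.4, 1.6, -0.0001, 0.0001, -0.1251], [11.9, -37.2, 1.6, -0.0001, 0.0001, -0.1251], [16.4, -35.5, 1.6, -0.0001, 0.0001, -0.1251], [20.7, -33.1, 1.6, -0.0001, 0.0001, -0.1251]]
[[24.7, -30.3, 1.6, -0.0001, 0.0001, -0.1251], [28.3, -27.0, 1.6, -0.0001, 0.0001, -0.1251], [31.4, -23.2, 1.6, -0.0001, 0.0001, -0.1251], [34.1, -19.1, 1.6, -0.0001, 0.0001, -0.1251]]
```

Call:
play_rows:
  moves:
    - [[2, -39, 0, 0, 0, -0.125], [7, -38.5, 0, 0, 0, -0.125], [12, -37, 0, 0, 0, -0.125], [16.5, -35.5, 0, 0, 0, -0.125], [21, -33, 0, 0, 0, -0.125]]

```text
time_s: 21.65
position: [0.5107, 0.0381, 0.2117]
tcp_rot: [[0.827, 0.562, -0.006], [0.562, -0.827, 0.001], [-0.004, -0.004, -1.0]]
force: [0.9, -0.7, -1.2]
opening: 0.404
grasp_force: 30.0
```

Call:
play_rows:
  moves:
    - [[25, -30, 0, 0, 0, -0.125], [28, -27, 0, 0, 0, -0.125], [31.5, -23, 5, 0, 0, -0.125], [34, -19, 10, 0, 0, -0.125], [0, 0, 0, 0, 0, 0]]

```text
time_s: 22.15
position: [0.5248, 0.1956, 0.1954]
tcp_rot: [[0.455, 0.89, -0.007], [0.89, -0.455, 0.001], [-0.003, -0.007, -1.0]]
force: [0.5, -0.2, -2.4]
opening: 0.408
grasp_force: 30.0
```

Call:
play_rows:
  moves:
    - [[0, 0, 35, 0, 0, 0], [0, 0, 35, 0, 0, 0], [0, 0, 0, 0, 0, 0], [0, 0, 0, 0, 0, 0]]

```text
time_s: 22.55
position: [0.5263, 0.1909, 0.1278]
tcp_rot: [[0.462, 0.887, -0.004], [0.887, -0.462, -0.001], [-0.003, -0.004, -1.0]]
force: [0.2, 0.3, -1.4]
opening: 0.403
grasp_force: 30.0
```

Run:
```python
from h import *
np.set_printoptions(precision=4,suppress=True)
g=np.load('g2.npy');s=bot.read_state();P=np.array(s['position']);print(P,s['opening'],s['grasp_force'])
p=g2w(g,.035,-.047)
c=bot.capture('wrist');cv2.imwrite('pics/w9.png',c['image'])
R=np.array([[np.cos(g[2]),np.sin(g[2])],[-np.sin(g[2]),np.cos(g[2])]])
for q in['jaw_grip','jaw_face','stop_face']:
  for r in bot.pinpoint(c,q)[:1]:
    w=atz(c,r['centre'],.089 if q=='jaw_grip' else .048);print(q,r['centre'],r['confidence'],w,'local',R@(w[:2]-g[:2]))
print(*orange(c,P[2]+.028), 'tcp local',R@(P[:2]-g[:2]))
print(proj(c,[g2w(g,.0185,.055,.036),g2w(g,.0515,.055,.036),g2w(g,.0185,.02,.036),g2w(g,.0515,.02,.036)]))
plan((p[0],p[1],P[2]),(np.cos(g[2]),np.sin(g[2])))
cv2.imwrite('pics/w9b.png',c['image'])
```

```text
[0.5263 0.1909 0.1278] 0.40320049846802597 29.999252557754517
jaw_grip [120.8, 28.6] 0.85 [0.5099 0.3291 0.089 ] local [-0.0417  0.0668]
jaw_face [250.4, 87.5] 0.65 [0.5619 0.2652 0.048 ] local [0.0338 0.034 ]
[ 213  138   81  132 9339] [0.5388 0.2152] [0.5386 0.215 ] [0.4586 0.8886] [0.0365 0.064 ] 0.06415050010696602 tcp local [ 0.0364 -0.0484]
[[229.9191  58.4117]
 [274.2695  58.3105]
 [230.8346 106.7341]
 [273.6021 106.662 ]]
[[-0.4, -3.4, 3.0, 0.0026, -0.0019, -0.0015]]
```

View pics/w9.png

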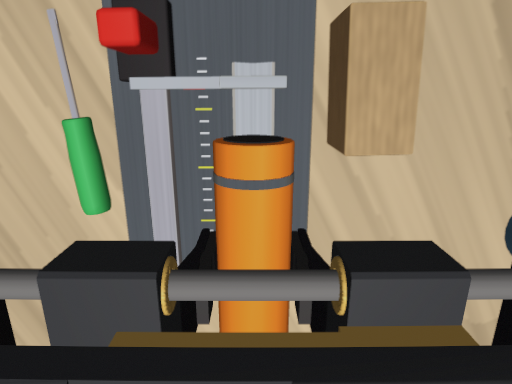

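The picture shows the barrel centred (column 254) over the groove (lips 233–274), with the jaw plate at row 82 clear of the barrel's end at row 145. Lowering with force checks.

Call:
play_rows:
  moves:
    - [[0, -0.5, 30, 0, 0, 0], [0, 0, 30, 0, 0, 0], [0, 0, 25, 0, 0, 0], [0, 0, 12, 0, 0, 0], [0, 0, 0, 0, 0, 0]]

```text
time_s: 23.25
position: [0.5268, 0.1917, 0.0316]
tcp_rot: [[0.461, 0.887, -0.002], [0.887, -0.461, -0.0], [-0.001, -0.001, -1.0]]
force: [-0.3, -0.9, -1.1]
opening: 0.411
grasp_force: 30.0
```

Call:
play_rows:
  moves:
    - [[0, 0, 2, 0, 0, 0], [0, 0, 2, 0, 0, 0], [0, 0, 0, 0, 0, 0]]

```text
time_s: 23.55
position: [0.5279, 0.192, 0.0291]
tcp_rot: [[0.461, 0.887, 0.002], [0.887, -0.461, 0.0], [0.001, 0.002, -1.0]]
force: [0.4, 0.9, -1.7]
opening: 0.406
grasp_force: 30.0
```

Call:
play_rows:
  moves:
    - [[0, 0, 1.5, 0, 0, 0], [0, 0, 1.5, 0, 0, 0], [0, 0, 0, 0, 0, 0]]

```text
time_s: 23.85
position: [0.527, 0.1918, 0.0252]
tcp_rot: [[0.461, 0.887, -0.0], [0.887, -0.461, -0.0], [-0.0, -0.0, -1.0]]
force: [0.1, -0.4, -0.8]
opening: 0.406
grasp_force: 30.0
```

Call:
play_rows:
  moves:
    - [[0, 0, 1.5, 0, 0, 0], [0, 0, 1.5, 0, 0, 0], [0, 0, 0, 0, 0, 0]]

```text
time_s: 24.15
position: [0.5269, 0.1918, 0.0219]
tcp_rot: [[0.461, 0.887, -0.001], [0.887, -0.461, -0.0], [-0.0, -0.0, -1.0]]
force: [-0.5, 0.5, -1.9]
opening: 0.409
grasp_force: 30.0
```

Call:
play_rows:
  moves:
    - [[0, 0, 1, 0, 0, 0], [0, 0, 1, 0, 0, 0], [0, 0, 0, 0, 0, 0]]

```text
time_s: 24.45
position: [0.5272, 0.1919, 0.0208]
tcp_rot: [[0.461, 0.887, 0.0], [0.887, -0.461, 0.0], [0.0, 0.0, -1.0]]
force: [-1.4, -0.8, 4.1]
opening: 0.406
grasp_force: 30.0
```

Call:
play_rows:
  moves:
    - [[0, 0, 0.7, 0, 0, 0], [0, 0, 0, 0, 0, 0], [0, 0, 0, 0, 0, 0], [0, 0, 0, 0, 0, 0]]

```text
time_s: 24.85
position: [0.5272, 0.1919, 0.0208]
tcp_rot: [[0.461, 0.888, 0.001], [0.888, -0.461, 0.0], [0.0, 0.001, -1.0]]
force: [-3.0, -0.6, 9.5]
opening: 0.405
grasp_force: 30.0
```

Call:
play_rows:
  moves:
    - [[0, 0, 0, 0, 0, 0], [0, 0, 0, 0, 0, 0], [0, 0, 0, 0, 0, 0], [0, 0, 0, 0, 0, 0], [0, 0, 0, 0, 0, 0]]
  fingers: 0.3

```text
time_s: 25.35
position: [0.5272, 0.1918, 0.0192]
tcp_rot: [[0.461, 0.887, -0.0], [0.887, -0.461, -0.0], [-0.0, -0.0, -1.0]]
force: [-0.2, 0.2, -0.4]
opening: 0.639
grasp_force: 0.0
```

Call:
play_rows:
  moves:
    - [[0, 0, -15, 0, 0, 0], [0, 0, -40, 0, 0, 0], [-10, 0, -45, 0, 0, 0], [-30, 0, -45, 0, 0, 0], [-40, 0, -30, 0, 0, 0]]

```text
time_s: 25.85
position: [0.493, 0.1231, 0.1937]
tcp_rot: [[0.459, 0.889, 0.005], [0.889, -0.459, 0.0], [0.003, 0.004, -1.0]]
force: [0.7, -1.1, 0.8]
opening: 0.65
grasp_force: 0.0
```

Call:
play_rows:
  moves:
    - [[-30, 20, 0, 0, 0, 0], [0, 0, 0, 0, 0, 0], [0, 0, 0, 0, 0, 0]]

```text
time_s: 26.15
position: [0.4952, 0.0865, 0.1911]
tcp_rot: [[0.463, 0.886, 0.0], [0.886, -0.463, 0.0], [0.0, -0.0, -1.0]]
force: [0.6, -0.1, 0.3]
opening: 0.649
grasp_force: 0.0
```

Run:
```python
from h import *
np.set_printoptions(precision=4,suppress=True)
g=np.load('g2.npy');s=bot.read_state();P=np.array(s['position']);print(P,s['opening'])
c=bot.capture('wrist');cv2.imwrite('pics/w10.png',c['image'])
R=np.array([[np.cos(g[2]),np.sin(g[2])],[-np.sin(g[2]),np.cos(g[2])]])
loc=lambda w:R@(np.array(w)[:2]-g[:2])
for q in['jaw_grip','jaw_face','stop_face','orange_barrel']:
  for r in bot.pinpoint(c,q)[:1]:
    w=atz(c,r['centre'],.089 if q=='jaw_grip' else .048);print(q,r['centre'],r['confidence'],w,'local',loc(w))
o=orange(c,.056);print(*o,loc(o[2]),'axis angle',np.arctan2(*o[3][::-1]),g[2]+np.pi/2)
p=g2w(g,-.045,.069);print(p)
a=plan((p[0],p[1],.17),(np.cos(g[2]),np.sin(g[2])))
```

```text
[0.4952 0.0865 0.1911] 0.6487966974042105
stop_face [231.1, 149.9] 0.92 [0.4887 0.1204 0.048 ] local [ 0.0354 -0.1282]
orange_barrel [186.4, 305.2] 0.79 [ 0.3634 -0.0069  0.048 ] local [-0.0173 -0.2989]
[ 207    0   43  131 5070] [0.5233 0.1864] [0.5226 0.1851] [0.4567 0.8896] [0.0345 0.1055] 0.10728152225637747 [ 0.0357 -0.0551] axis angle 1.0965374661532155 1.0927963267948966
[0.508  0.3325 0.    ]
[[37.2, -16.8, 3.4, -0.0002, 0.0001, 0.0001], [37.2, -16.8, 3.4, -0.0002, 0.0001, 0.0001], [37.2, -16.8, 3.4, -0.0002, 0.0001, 0.0001], [37.2, -16.8, 3.4, -0.0002, 0.0001, 0.0001], [37.2, -16.8, 3.4, -0.0002, 0.0001, 0.0001]]
[[37.2, -16.8, 3.4, -0.0002, 0.0001, 0.0001]]
```

The barrel is seated and aligned in the groove. Back to the jaw grip.

Call:
play_rows:
  moves:
    - [[37, -17, 3, 0, 0, 0], [37, -17, 3, 0, 0, 0], [37, -17, 3, 0, 0, 0], [37, -17, 3, 0, 0, 0], [37, -17, 3, 0, 0, 0]]

```text
time_s: 26.9
position: [0.5044, 0.2928, 0.1754]
tcp_rot: [[0.46, 0.888, -0.001], [0.888, -0.46, -0.0], [-0.001, -0.001, -1.0]]
force: [0.7, -0.1, -0.0]
opening: 0.649
grasp_force: 0.0
```

Call:
play_rows:
  moves:
    - [[37, -16, 3, 0, 0, 0], [0, 0, 0, 0, 0, 0], [0, 0, 0, 0, 0, 0]]

```text
time_s: 27.2
position: [0.5068, 0.3317, 0.1721]
tcp_rot: [[0.458, 0.889, -0.002], [0.889, -0.458, -0.001], [-0.002, -0.001, -1.0]]
force: [0.4, -0.5, -0.2]
opening: 0.653
grasp_force: 0.0
```

Run:
```python
from h import *
np.set_printoptions(precision=4,suppress=True)
g=np.load('g2.npy');s=bot.read_state();P=np.array(s['position']);print(P,s['opening'])
c=bot.capture('wrist')
for r in bot.pinpoint(c,'jaw_grip')[:1]:print(r['centre'],r['confidence'],atz(c,r['centre'],.089))
a=plan((.509,.3315,.06),(np.cos(g[2]),np.sin(g[2])))
```

```text
[0.5068 0.3317 0.1721] 0.6527140724490128
[257.7, 198.1] 0.56 [0.5084 0.3279 0.089 ]
[[0.8, 0.3, 37.5, -0.0003, 0.0005, -0.0002], [0.8, 0.3, 37.5, -0.0003, 0.0005, -0.0002], [0.7, 0.3, 37.5, -0.0003, 0.0005, -0.0002]]
```

Call:
play_rows:
  moves:
    - [[0, 1, 38, 0, 0, 0], [0, 0, 38, 0, 0, 0], [0, 0, 36, 0, 0, 0], [0, 0, 0, 0, 0, 0]]

```text
time_s: 27.7
position: [0.505, 0.3268, 0.0566]
tcp_rot: [[0.463, 0.886, -0.011], [0.886, -0.463, -0.005], [-0.009, -0.007, -1.0]]
force: [-0.3, -0.1, 0.4]
opening: 0.653
grasp_force: 0.0
```

Call:
play_rows:
  moves:
    - [[0, 0, 0, 0, 0, 0], [0, 0, 0, 0, 0, 0], [0, 0, 0, 0, 0, 0], [0, 0, 0, 0, 0, 0], [0, 0, 0, 0, 0, 0]]
  fingers: -1

```text
time_s: 28.2
position: [0.5078, 0.3312, 0.0624]
tcp_rot: [[0.462, 0.887, -0.001], [0.887, -0.462, 0.002], [0.001, -0.002, -1.0]]
force: [-0.6, 1.2, 6.2]
opening: 0.292
grasp_force: 30.0
```

Call:
play_rows:
  moves:
    - [[0, 0, 0, 0, 0, 0], [0, 0, 0, 0, 0, 0]]

```text
time_s: 28.4
position: [0.5078, 0.3312, 0.0624]
tcp_rot: [[0.461, 0.887, -0.001], [0.887, -0.461, 0.002], [0.001, -0.002, -1.0]]
force: [-3.7, 2.2, 6.4]
opening: 0.295
grasp_force: 30.0
```

Call:
play_rows:
  moves:
    - [[-3, 0, 0, 0, 0, 0], [-6, 0, 0, 0, 0, 0], [-8, 0, 0, 0, 0, 0], [-6, 0, 0, 0, 0, 0], [-4, 0, 0, 0, 0, 0]]

```text
time_s: 28.9
position: [0.4959, 0.3079, 0.0624]
tcp_rot: [[0.462, 0.887, 0.001], [0.887, -0.462, 0.003], [0.003, -0.001, -1.0]]
force: [-2.7, 5.4, 4.5]
opening: 0.296
grasp_force: 30.0
```

Call:
play_rows:
  moves:
    - [[-3, 0, 0, 0, 0, 0], [-3, 0, 0, 0, 0, 0], [-2, 0, 0, 0, 0, 0], [0, 0, 0, 0, 0, 0]]

```text
time_s: 29.3
position: [0.4922, 0.3007, 0.0624]
tcp_rot: [[0.462, 0.887, 0.0], [0.887, -0.462, 0.003], [0.003, -0.001, -1.0]]
force: [-2.6, 4.2, 5.2]
opening: 0.294
grasp_force: 30.0
```

Call:
play_rows:
  moves:
    - [[-1, 0, 0, 0, 0, 0], [-1, 0, 0, 0, 0, 0], [-1, 0, 0, 0, 0, 0], [0, 0, 0, 0, 0, 0]]

```text
time_s: 29.7
position: [0.4909, 0.2983, 0.0624]
tcp_rot: [[0.461, 0.887, 0.001], [0.887, -0.461, 0.003], [0.003, -0.001, -1.0]]
force: [-3.2, 5.4, 4.2]
opening: 0.295
grasp_force: 30.0
```

Call:
play_rows:
  moves:
    - [[-1, 0, 0, 0, 0, 0], [-1, 0, 0, 0, 0, 0], [-1, 0, 0, 0, 0, 0], [0, 0, 0, 0, 0, 0]]

```text
time_s: 30.1
position: [0.4895, 0.2956, 0.0624]
tcp_rot: [[0.461, 0.887, 0.001], [0.887, -0.461, 0.003], [0.003, -0.001, -1.0]]
force: [-2.6, 4.7, 5.9]
opening: 0.295
grasp_force: 30.0
```

Call:
play_rows:
  moves:
    - [[-1, 0, 0, 0, 0, 0], [-1, 0, 0, 0, 0, 0], [0, 0, 0, 0, 0, 0]]

```text
time_s: 30.4
position: [0.4886, 0.2938, 0.0624]
tcp_rot: [[0.462, 0.887, 0.001], [0.887, -0.462, 0.003], [0.003, -0.001, -1.0]]
force: [-3.5, 4.8, 5.2]
opening: 0.294
grasp_force: 30.0
```

Call:
play_rows:
  moves:
    - [[-1, 0, 0, 0, 0, 0], [-1, 0, 0, 0, 0, 0], [0, 0, 0, 0, 0, 0]]

```text
time_s: 30.7
position: [0.4877, 0.292, 0.0624]
tcp_rot: [[0.462, 0.887, 0.001], [0.887, -0.462, 0.003], [0.003, -0.001, -1.0]]
force: [-2.8, 6.2, 5.3]
opening: 0.294
grasp_force: 30.0
```

Call:
play_rows:
  moves:
    - [[-1, 0, 0, 0, 0, 0], [-1, 0, 0, 0, 0, 0], [0, 0, 0, 0, 0, 0]]

```text
time_s: 31.0
position: [0.4869, 0.2905, 0.0624]
tcp_rot: [[0.462, 0.887, 0.001], [0.887, -0.462, 0.003], [0.003, -0.001, -1.0]]
force: [-2.7, 5.2, 5.1]
opening: 0.294
grasp_force: 30.0
```

Call:
play_rows:
  moves:
    - [[-1, 0, 0, 0, 0, 0], [-1, 0, 0, 0, 0, 0], [0, 0, 0, 0, 0, 0]]

```text
time_s: 31.3
position: [0.4869, 0.2904, 0.0624]
tcp_rot: [[0.462, 0.887, 0.003], [0.887, -0.462, 0.007], [0.007, -0.0, -1.0]]
force: [-2.0, 11.1, 2.4]
opening: 0.295
grasp_force: 30.0
```

Run:
```python
from h import *
np.set_printoptions(precision=4,suppress=True)
for n in('scene','wrist'):
  c=bot.capture(n);cv2.imwrite(f'pics/{n}11.png',c['image'])
  P={}
  for q in['jaw_face','stop_face']:
    for r in bot.pinpoint(c,q)[:1]:P[q]=atz(c,r['centre'],.048);print(n,q,r['centre'],r['confidence'],P[q])
  if len(P)==2:print('gap',np.linalg.norm(P['jaw_face']-P['stop_face']))
```

```text
scene jaw_face [319.9, 189.1] 0.7 [0.4968 0.1826 0.048 ]
scene stop_face [293.7, 189.7] 0.72 [0.4955 0.1033 0.048 ]
gap 0.07923967761932378
```

Contact: travel stopped at 46 mm as expected and the force is rising. One more small push, then release.

Call:
play_rows:
  moves:
    - [[-1, 0, 0, 0, 0, 0], [0, 0, 0, 0, 0, 0], [0, 0, 0, 0, 0, 0]]

```text
time_s: 31.9
position: [0.487, 0.2904, 0.0625]
tcp_rot: [[0.463, 0.887, 0.004], [0.886, -0.463, 0.008], [0.009, 0.0, -1.0]]
force: [-1.5, 13.7, 1.7]
opening: 0.294
grasp_force: 30.0
```

Call:
play_rows:
  moves:
    - [[0, 0, 0, 0, 0, 0], [0, 0, 0, 0, 0, 0], [0, 0, 0, 0, 0, 0], [0, 0, 0, 0, 0, 0], [0, 0, 0, 0, 0, 0]]
  fingers: 0.4

```text
time_s: 32.4
position: [0.4858, 0.2853, 0.061]
tcp_rot: [[0.461, 0.887, -0.0], [0.887, -0.461, -0.0], [-0.0, -0.0, -1.0]]
force: [0.3, -0.3, -0.0]
opening: 0.652
grasp_force: 0.0
```

Call:
play_rows:
  moves:
    - [[0, 0, -20, 0, 0, 0], [0, 0, -40, 0, 0, 0], [0, 0, -45, 0, 0, 0], [-30, 0, -30, 0, 0, 0], [-40, 0, 0, 0, 0, 0]]

```text
time_s: 32.9
position: [0.4577, 0.2246, 0.2006]
tcp_rot: [[0.459, 0.888, 0.012], [0.888, -0.459, 0.003], [0.008, 0.01, -1.0]]
force: [0.4, -1.2, -1.4]
opening: 0.7
grasp_force: 0.0
```

Call:
play_rows:
  moves:
    - [[-40, 0, 0, 0, 0, 0], [-20, 20, 0, 0, 0, 0], [0, 0, 0, 0, 0, 0], [0, 0, 0, 0, 0, 0]]

```text
time_s: 33.3
position: [0.444, 0.1608, 0.1962]
tcp_rot: [[0.463, 0.886, 0.0], [0.886, -0.463, 0.0], [0.001, 0.0, -1.0]]
force: [0.2, -0.4, 0.3]
opening: 0.7
grasp_force: 0.0
```

Run:
```python
from h import *
np.set_printoptions(precision=4,suppress=True)
g=np.load('g2.npy');R=np.array([[np.cos(g[2]),np.sin(g[2])],[-np.sin(g[2]),np.cos(g[2])]])
c=bot.capture('wrist');cv2.imwrite('pics/w12f.png',c['image'])
for q in['jaw_grip','jaw_face','stop_face']:
  for r in bot.pinpoint(c,q)[:1]:
    w=atz(c,r['centre'],.089 if q=='jaw_grip' else .048);print(q,r['centre'],r['confidence'],R@(w[:2]-g[:2]))
o=orange(c,.056);print(*o,R@(o[2]-g[:2]))
# column profile along barrel axis to look for gaps
hsv=cv2.cvtColor(c['image'],cv2.COLOR_BGR2HSV)
P=proj(c,[g2w(g,.035,y,.066) for y in np.arange(-.14,.02,.002)])
for y,(u,v) in zip(np.arange(-.14,.02,.002),P):
  if (y<-.114 or y>-.024) and 0<=int(v)<384: print(round(y,3),int(u),int(v),c['image'][int(v),int(u)],end=' | ')
```

```text
jaw_grip [226.9, 18.9] 0.69 [-0.043   0.0208]
jaw_face [316.0, 67.7] 0.92 [ 0.0341 -0.0117]
stop_face [310.3, 190.6] 0.79 [ 0.0338 -0.1277]
[ 294   68   44  133 4927] [0.5143 0.1723] [0.5127 0.1692] [0.4551 0.8904] [0.0347 0.1221] 0.12263029462909271 [ 0.0343 -0.0738]
-0.14 313 208 [35 34 36] | -0.138 314 206 [43 41 44] | -0.136 314 204 [42 42 44] | -0.134 314 202 [42 41 44] | -0.132 314 200 [ 31  72 117] | -0.13 314 198 [ 41 128 195] | -0.128 314 196 [ 42 129 195] | -0.126 314 194 [ 42 128 194] | -0.124 314 191 [ 42 129 195] | -0.122 314 189 [ 43 129 195] | -0.12 314 187 [ 46 126 188] | -0.118 315 185 [82 77 73] | -0.116 315 183 [79 76 75] | -0.024 320 81 [ 43 129 194] | -0.022 320 78 [ 41 128 194] | -0.02 320 76 [ 41 128 194] | -0.018 320 73 [ 40 127 194] | -0.016 320 71 [ 43 128 194] | -0.014 320 68 [ 41 126 194] | -0.012 320 66 [161 157 155] | -0.01 320 63 [167 161 156] | -0.008 321 61 [166 159 155] | -0.006 321 58 [165 162 158] | -0.004 321 56 [164 158 153] | -0.002 321 53 [165 158 154] | 0.0 321 51 [164 158 154] | 0.002 321 48 [164 158 153] | 0.004 321 46 [164 158 153] | 0.006 321 43 [164 158 153] | 0.008 321 41 [163 157 153] | 0.01 322 38 [164 158 154] | 0.012 322 36 [164 158 154] | 0.014 322 33 [164 158 154] | 0.016 322 30 [164 158 153] | 0.018 322 28 [164 158 153] |
```

The barrel runs directly from the dark stop to the jaw with no gap pixels between, and the travel stalled against the load. Handing in.

```bash
python3 -c "
from rig import bot
print(bot.hand_in())"
```

```text
the job is handed in; nothing more can be done
None
```

The orange barrel lies in the V-groove, held end to end between jaw and stop with no gap visible in the last wrist picture; the gripper is clear and the job was handed in at about 33 s, no verdict shown.

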